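Clear the caulking bench: hang the varnish pots, line up the primer tins

ROBOT

A 6-joint arm with a two-finger parallel gripper is mounted at the origin on the work surface. World frame = base frame: x ahead of the robot, y to its left, z up, the work surface at z = 0. Lengths are in mm, angles in degrees, forces in N, time in s.
With the tool pointing down it reaches from about 300 to 850 mm from the base axis. Payload 4.2 kg.
Tool frame: the origin (TCP) lies midway between the tips of the shut fingers; the grasp point (between the pads) lies 19 mm behind it (env.grasp_offset is the distance from the TCP to the grasp point, in mm); z points along the fingers, y is the line along which they close (so a half turn about z gives the same grasp; the last joint's range is limited). The gripper opens to 91 mm and grips with 3 to 60 N. Pads are 32 mm wide; open, the fingers measure 118 mm over their backs; the gripper's body (76 mm by 178 mm) begins 60 mm behind the grasp point.
Start: joints at [68.755, 18.312, 89.639, -0, 72.044, -1.146], TCP at [197.601, 539.997, 213.976] pointing down, gripper open.
Joint ranges: [-177.97, 177.97], [-48.28, 115.42], [12.27, 149.76], [-77.06, 257.06], [2.81, 150.46], [-146.56, 146.56]. Speed limits (degrees/s): [147.25, 147.25, 180, 180, 180, 180].

INTERFACE

Orientations are given as [roll, pitch, yaw] about the fixed x, y, z axes, in that order (R = Rz(yaw) Ry(pitch) Rx(roll)).
In Python, from workcell import env, optics gives the robot as it stands. The module is installed in compiled form; this text tells all that it offers.
- The arm moves only by the tool send_rows, never from a script. Its argument "targets" is a list that holds one entry, the list of rows, each a list of 7 numbers: the turn, a rotation vector about the world's x, y, z scaled (see below), then the shift along the world's x, y, z scaled (see below), then the closure, from -1 (fully open) to 1 (shut). In form: [[[rx, ry, rz, x, y, z, gripper], ...]]. A call has 1 to 12 rows; each row shifts and turns the commanded pose from where the row before left it; what a row does not reach is not made up. The controller multiplies each number of a shift by 0.2 m and each number of a turn by pi/2 rad. A row lasts 1/10 s, in which the tool goes at most 50 mm and 8.59 degrees, less where a joint would pass 70% of its speed; a pose out of reach is approached as far as the arm can. A call with a number of a shift or a turn outside -1 to 1 is refused whole. A call with a gripper value outside its range is refused whole. The fingers move at their own pace and stop on an object; "grip_force" is the grip in N (left out, the last holds). Time passes only in rows, so rows that do not move let the fingers close. It gives the time, the measured TCP pose, the force, the opening and the grip force at its end, in the units of the state.
- env.state(): the state, without advancing time (a new reading comes with each control period).
- optics.grab_frame(name): name is "scene" or "top" or "wrist"; returns (picture, depth): 400x640x3 uint8, red, green, blue; 400x640 float32, mm along the optical axis (not along the pixel's ray), 0 where there is no reading.
- optics.camera_info(name): a dict with "camera_matrix" (3x3 intrinsics, pixels), "k1" (the pictures are not rectified: a ray, as slopes to the right and down, at radius r is drawn at 1 + k1 r^2 times it, then the intrinsics apply), "R" (3x3) and "t" (3): a world point X has camera coordinates R X + t; the wrist camera has in their place "mount" (4x4, takes a point from camera to tool coordinates, whose origin is the TCP and whose axes are the flange's). Camera axes: x right, y down, z forward; pixel columns grow to the right and rows downward; lengths in mm; the calibration is good to about 2 mm. A picture is of the moment at which its call begins: read the wrist's pose just before it. camera_info takes no time and is no camera call.
- env.job_done(): hands the job in; it is judged then, once.
Trained networks look in the newest picture that a camera, given by its name, has taken for a name from the list of things; names that differ only in an ending like _2 or _b are one class to them, and where a whole thing is asked for, a point or a joint stands for the part that bears it (a point fixed in the world has none). Each returns a list of dicts, best first, with "conf" (0 to 1); they miss things now and then, are a little off and sometimes report something else, mostly with a low value. They report only what shows in the picture. A call takes as long as a camera call. They do not tell look-alikes from the thing itself.
- optics.silhouettes(camera, name): "mask" (400x640 bool, what is visible of it) and "at" ([column, row] in pixels, amid what is visible of it).
- optics.place_of(camera, name): "at" ([column, row] in pixels: a listed point, or the origin of a listed thing).
The state is a dict: "time_s": time; "qpos": joint angles; "qvel": joint speeds; "effort": joint torques, N m; "ee_pos": TCP position; "ee_rot": TCP orientation; "force": force on the tool from outside, world axes, zero at the start; "torque": the same for the moment, N m; "gripper_width": finger opening in mm; "gripper_force": force on a finger pad.
Only numpy, scipy, OpenCV 4.12 (cv2) and the standard library are available. Lean on these libraries where they do the work, as an engineer would, in place of code of your own. Each camera call takes 0.05 s, during which the arm holds its last target. There are 200 camera calls.

TASK

Tidy up the boat bench after work: hang every varnish pot by its handle on a hook of the drip rack, so that it hangs free and upright with the hook through the arch of the handle, and stand every primer tin upright on the plywood shelf so that all of them, with the tin left carelessly at its front edge, make one straight row along the middle of the board, side by side with no gap wider than a finger or so (up to 25 mm). Leave everything else on the bench where it is.

Things in the scene. Friction and masses are not known exactly. Their poses are not given: they have to be found in the camera images.
- rack: fixed steel drip rack, left or right of the shelf. Origin: bench level, middle; x away from the hook tips (hooks point to -x, to the robot), y along the rail, z up. Rail 400 mm long, 10 thick, at x = +50, z = 254 to 286; 20 mm posts at x = +50, y = +-190, 286 high, feet 8 mm high, 110 long. Three like hooks at y = -130, 0, +130. Drip tray, 12 high, below. A knocked pot swings on its hook for some seconds.
- shelf: low plywood bench shelf, fixed: one board 140 mm deep (x) and 360 mm long (y), its upper face 70 mm above the bench; origin: bench level under the board's centre, front faces -x, z up. No rims; the space above is free.
- hook_a (a point): Hook at the rack's y = -130 mm: level 10 mm round rod pointing to the rack's -x; the point is on the rod's centreline where a handle should hang, 270 mm above the bench. From here the rod runs 50 mm back (+x) to the rail and 38 mm forward (-x), then its tip bends up, ending 55 mm in front of and 24 mm above this point. Bare at the start.
- hook_b (a point): Hook at the rack's y = 0 mm: level 10 mm round rod pointing to the rack's -x; the point is on the rod's centreline where a handle should hang, 270 mm above the bench. From here the rod runs 50 mm back (+x) to the rail and 38 mm forward (-x), then its tip bends up, ending 55 mm in front of and 24 mm above this point. Bare at the start.
- hook_c (a point): Hook at the rack's y = +130 mm: level 10 mm round rod pointing to the rack's -x; the point is on the rod's centreline where a handle should hang, 270 mm above the bench. From here the rod runs 50 mm back (+x) to the rail and 38 mm forward (-x), then its tip bends up, ending 55 mm in front of and 24 mm above this point. Bare at the start.
- pot1: open galvanised pot, 81 mm across the rim, 70 high, 0.25 kg, with a fixed (not swinging) arched handle of 9 mm round rod. Origin: centre of the underside, z up. The arch lies in its y-z plane: legs rise from the rim at y = +-41 mm, lean inwards above z = 102, top straight and level from y = -30 to +30 with rod centre at z = 135.5; opening 61 mm high above the rim. May be absent.
- pot2: open galvanised pot, 81 mm across the rim, 70 high, 0.25 kg, with a fixed (not swinging) arched handle of 9 mm round rod. Origin: centre of the underside, z up. The arch lies in its y-z plane: legs rise from the rim at y = +-41 mm, lean inwards above z = 102, top straight and level from y = -30 to +30 with rod centre at z = 135.5; opening 61 mm high above the rim. May be absent.
- pot3: open galvanised pot, 81 mm across the rim, 70 high, 0.25 kg, with a fixed (not swinging) arched handle of 9 mm round rod. Origin: centre of the underside, z up. The arch lies in its y-z plane: legs rise from the rim at y = +-41 mm, lean inwards above z = 102, top straight and level from y = -30 to +30 with rod centre at z = 135.5; opening 61 mm high above the rim. May be absent.
- tin0: round flat-lidded tin of primer, 65 mm across, 74 mm high, about 0.3 kg, closed and solid; origin: centre of the underside, z up. This one stands on the shelf from the start, out of line: its centre is about 30 mm nearer the robot than the board's long centre line, anywhere along the board.
- tin1: round flat-lidded tin of primer, 65 mm across, 74 mm high, about 0.3 kg, closed and solid; origin: centre of the underside, z up. Stands on the bench at the start. May be absent.
- tin2: round flat-lidded tin of primer, 65 mm across, 74 mm high, about 0.3 kg, closed and solid; origin: centre of the underside, z up. Stands on the bench at the start. May be absent.
- tin3: round flat-lidded tin of primer, 65 mm across, 74 mm high, about 0.3 kg, closed and solid; origin: centre of the underside, z up. Stands on the bench at the start. May be absent.
- tape_roll: bystander: roll of yellow tape lying flat, 90 mm across, 25 mm high, hole 68 mm, among the pots and tins; origin: centre of the underside
- sanding_block: bystander: cork block 110 x 65 x 32 mm between rack and shelf; origin: centre of the underside
- scraper: bystander: scraper 180 mm long lying behind the rack or shelf; origin near its middle
- jar: bystander: glass jar with steel lid, 80 mm across, 108 mm high, behind the block between rack and shelf; origin: centre of the underside
- cartridge1: bystander: standing sealant cartridge, 50 mm across, 222 mm high, at the back of the bench; origin: centre of the underside
- cartridge2: bystander: another such standing cartridge
- mallet: bystander: wooden mallet 280 mm long lying behind the rack or shelf; origin near its middle
Not all that is in view belongs to the job. Leave any purple look-alike of the pot1 alone.

How it is judged (in metres and radians):
At the end, for the whole second after the job is handed in: Each pot hangs on the rack, not swinging (0.2 m/s), a hook through its handle arch, tilt under 0.4 rad, underside above 100 mm. All tins stand upright on the shelf, centres within 20 mm of the board's long centre line, in one unbroken row with neighbours' centres under 90 mm apart (((x of hook_a in the frame of pot1 between -0.05 and 0.05 m and y of hook_a in the frame of pot1 between -0.04 and 0.04 m and z of hook_a in the frame of pot1 between 0.09 and 0.145 m) or (x of hook_b in the frame of pot1 between -0.05 and 0.05 m and y of hook_b in the frame of pot1 between -0.04 and 0.04 m and z of hook_b in the frame of pot1 between 0.09 and 0.145 m) or (x of hook_c in the frame of pot1 between -0.05 and 0.05 m and y of hook_c in the frame of pot1 between -0.04 and 0.04 m and z of hook_c in the frame of pot1 between 0.09 and 0.145 m)) and angle between each of pot1, pot2, pot3's own z axis and vertical below 0.4 rad and height (world z) of each of pot1, pot2, pot3 above 0.1 m and contact force between each of pot1, pot2, pot3 and rack above 0.5 N and linear speed of each of pot1, pot2, pot3 below 0.2 m/s and ((x of hook_a in the frame of pot2 between -0.05 and 0.05 m and y of hook_a in the frame of pot2 between -0.04 and 0.04 m and z of hook_a in the frame of pot2 between 0.09 and 0.145 m) or (x of hook_b in the frame of pot2 between -0.05 and 0.05 m and y of hook_b in the frame of pot2 between -0.04 and 0.04 m and z of hook_b in the frame of pot2 between 0.09 and 0.145 m) or (x of hook_c in the frame of pot2 between -0.05 and 0.05 m and y of hook_c in the frame of pot2 between -0.04 and 0.04 m and z of hook_c in the frame of pot2 between 0.09 and 0.145 m)) and ((x of hook_a in the frame of pot3 between -0.05 and 0.05 m and y of hook_a in the frame of pot3 between -0.04 and 0.04 m and z of hook_a in the frame of pot3 between 0.09 and 0.145 m) or (x of hook_b in the frame of pot3 between -0.05 and 0.05 m and y of hook_b in the frame of pot3 between -0.04 and 0.04 m and z of hook_b in the frame of pot3 between 0.09 and 0.145 m) or (x of hook_c in the frame of pot3 between -0.05 and 0.05 m and y of hook_c in the frame of pot3 between -0.04 and 0.04 m and z of hook_c in the frame of pot3 between 0.09 and 0.145 m)) and z of tin0 in the frame of shelf between 0.063 and 0.077 m and x of tin0 in the frame of shelf between -0.02 and 0.02 m and y of tin0 in the frame of shelf between -0.165 and 0.165 m and angle between each of tin0, tin1, tin2, tin3's own z axis and vertical below 0.1 rad and linear speed of each of tin0, tin1, tin2, tin3 below 0.03 m/s and z of tin1 in the frame of shelf between 0.063 and 0.077 m and x of tin1 in the frame of shelf between -0.02 and 0.02 m and y of tin1 in the frame of shelf between -0.165 and 0.165 m and z of tin2 in the frame of shelf between 0.063 and 0.077 m and x of tin2 in the frame of shelf between -0.02 and 0.02 m and y of tin2 in the frame of shelf between -0.165 and 0.165 m and z of tin3 in the frame of shelf between 0.063 and 0.077 m and x of tin3 in the frame of shelf between -0.02 and 0.02 m and y of tin3 in the frame of shelf between -0.165 and 0.165 m and (horizontal distance between tin0 and tin1 below 0.09 m or horizontal distance between tin0 and tin2 below 0.09 m or horizontal distance between tin0 and tin3 below 0.09 m) and (horizontal distance between tin1 and tin0 below 0.09 m or horizontal distance between tin1 and tin2 below 0.09 m or horizontal distance between tin1 and tin3 below 0.09 m) and (horizontal distance between tin2 and tin0 below 0.09 m or horizontal distance between tin2 and tin1 below 0.09 m or horizontal distance between tin2 and tin3 below 0.09 m) and (horizontal distance between tin3 and tin0 below 0.09 m or horizontal distance between tin3 and tin1 below 0.09 m or horizontal distance between tin3 and tin2 below 0.09 m) and (horizontal distance between any of tin0, tin1 and tin2 below 0.09 m or horizontal distance between any of tin0, tin1 and tin3 below 0.09 m) and (horizontal distance between any of tin0, tin2 and tin1 below 0.09 m or horizontal distance between any of tin0, tin2 and tin3 below 0.09 m) and (horizontal distance between any of tin0, tin3 and tin1 below 0.09 m or horizontal distance between any of tin0, tin3 and tin2 below 0.09 m)); the robot touches nothing.
It fails at once if a bystander is pushed more than 40 mm from its place (distance of any of tape_roll, sanding_block, scraper, jar, cartridge1, cartridge2, mallet from where it was at the start of the episode above 0.04 m).
Of pot1, pot2, pot3 only 2 to 3 are there at a start; the rules pass over those that are not, and their reading is None.
Of tin1, tin2, tin3 only 2 to 3 are there at a start; the rules pass over those that are not, and their reading is None.
At some moment in a run one of pot1, pot2, pot3, tin1, tin2, tin3 may be knocked a few centimetres aside while the robot is not near it.
It also fails if it takes over 210 s, if anything falls off the work surface, if the arm or the gripper's body presses on something with over 40 N, if the wrist force passes 120 N, or if a joint passes its speed limit or range.

## Working session

There is one attempt and no reset: what is moved stays moved. The work goes in short steps, Python scripts to look and compute and a tool call to move; the robot and the scene stay as the last step left them, time stands still between calls to the robot, and variables do not carry over. Pictures are saved under pics/ and viewed, at most 14 in all, crops included, and the job is handed in when it is done.

Besides the shell and the picture viewer there is one more tool, called in YAML: its name, and indented under it one key for each argument. send_rows: Moves the arm, as the interface text tells. Its arguments: {"type":"object","properties":{"targets":{"type":"array"},"grip_force":{"type":"number"}},"required":["targets"]}

```bash
mkdir -p pics
cat > h.py <<'E'
import numpy as np, cv2
from workcell import env, optics
def info(n):
    c=optics.camera_info(n); K=np.array(c["camera_matrix"]); k=c["k1"]
    if "R" in c: R=np.array(c["R"]); t=np.array(c["t"]).ravel()
    else:
        from scipy.spatial.transform import Rotation as Ro
        s=env.state(); M=np.array(c["mount"]); Rt=Ro.from_euler('xyz',s["ee_rot"],degrees=True).as_matrix()
        Rwc=Rt@M[:3,:3]; twc=Rt@M[:3,3]+np.array(s["ee_pos"]); R=Rwc.T; t=-R@twc
    return K,k,R,t
def rays(cam,px):
    K,k,R,t=cam
    px=np.asarray(px,float).reshape(-1,1,2)
    u=cv2.undistortPoints(px,K,np.array([k,0,0,0,0.])).reshape(-1,2)
    return np.c_[u,np.ones(len(u))]
def atz(cam,px,z):
    d=rays(cam,px)@cam[2]; o=-cam[2].T@cam[3]
    return o+d*((z-o[2])/d[:,2])[:,None]
def cloud(cam,depth,mask=None):
    if mask is None: mask=depth>0
    r,c=np.nonzero(mask&(depth>0)); p=rays(cam,np.c_[c,r])*depth[r,c][:,None]
    return (p-cam[3])@cam[2], np.c_[c,r]
def proj(cam,X):
    K,k,R,t=cam
    return cv2.projectPoints(np.asarray(X,float).reshape(-1,1,3),cv2.Rodrigues(R)[0],t,K,np.array([k,0,0,0,0.]))[0].reshape(-1,2)
E
cat > a.py <<'E'
from h import *
for n in ["scene","top"]:
    p,d=optics.grab_frame(n); cv2.imwrite(f"pics/{n}0.png",p[:,:,::-1]); cam=info(n); np.savez(n+"0",p=p,d=d)
    print(n,-cam[2].T@cam[3])
    for o in ["pot1","tin1","tape_roll","sanding_block","jar","cartridge1","mallet","scraper","rack","shelf"]:
        for s in optics.silhouettes(n,o):
            P,_=cloud(cam,d,s["mask"])
            if len(P)<15: continue
            z=np.percentile(P[:,2],97); Q=P[P[:,2]>z-8]
            print(o,round(s["conf"],2),np.round(s["at"]),len(P),"zt",round(z),"c",np.round(Q[:,:2].mean(0)),"mid",np.round((P.min(0)+P.max(0))[:2]/2))
E
python3 a.py
```

```text
scene [ 925.74906197 -624.43089429 1056.48670149]
pot1 0.98 [206. 265.] 903 zt 139 c [ 319. -305.] mid [ 296. -291.]
pot1 0.84 [234. 301.] 913 zt 140 c [ 448. -343.] mid [ 423. -322.]
pot1 0.67 [283. 232.] 778 zt 140 c [ 442. -121.] mid [ 459. -135.]
pot1 0.57 [176. 243.] 908 zt 139 c [ 192. -310.] mid [ 151. -295.]
pot1 0.41 [393. 197.] 3410 zt 74 c [607. 222.] mid [582. 271.]
tin1 0.97 [244. 256.] 672 zt 77 c [ 380. -213.] mid [ 368. -203.]
tin1 0.76 [322. 194.] 543 zt 77 c [423. 102.] mid [423. 101.]
tin1 0.68 [334. 172.] 448 zt 77 c [392. 210.] mid [391. 212.]
tape_roll 0.56 [308. 226.] 302 zt 29 c [436.  -5.] mid [470. -35.]
tape_roll 0.37 [358. 314.] 859 zt 18 c [ 741. -213.] mid [ 734. -165.]
sanding_block 0.95 [340. 247.] 302 zt 36 c [590. -10.] mid [594.  -7.]
jar 0.73 [374. 251.] 1256 zt 111 c [678.  -4.] mid [660.  34.]
cartridge1 0.8 [407. 277.] 1060 zt 219 c [790. -43.] mid [772.  20.]
cartridge1 0.57 [424. 232.] 622 zt 223 c [770.  54.] mid [755.  97.]
mallet 0.97 [450. 194.] 466 zt 29 c [753. 332.] mid [759. 325.]
mallet 0.68 [379. 176.] 613 zt 147 c [563. 208.] mid [5
[... 1223 characters left out ...]
 zt 142 c [ 427. -103.] mid [ 425. -103.]
jar 0.73 [323. 134.] 667 zt 113 c [675.  -2.] mid [676.   3.]
jar 0.41 [328. 203.] 206 zt 31 c [432.   1.] mid [432.   1.]
cartridge1 0.93 [335.  94.] 506 zt 222 c [788. -41.] mid [787. -42.]
cartridge1 0.69 [304.  99.] 566 zt 223 c [769.  58.] mid [807.  67.]
mallet 0.87 [236. 117.] 853 zt 31 c [749. 285.] mid [763. 258.]
scraper 0.86 [373. 115.] 604 zt 22 c [ 737. -234.] mid [ 700. -191.]
scraper 0.6 [238. 119.] 825 zt 31 c [749. 283.] mid [758. 260.]
scraper 0.54 [395. 227.] 404 zt 78 c [ 375. -211.] mid [ 376. -211.]
rack 0.97 [406. 154.] 5449 zt 289 c [ 624. -251.] mid [ 621. -287.]
shelf 0.93 [247. 159.] 4539 zt 76 c [597. 237.] mid [604. 240.]
```

View pics/top0.png

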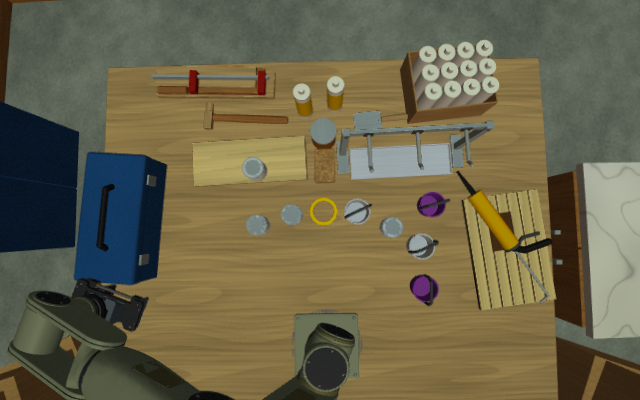

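View pics/scene0.png

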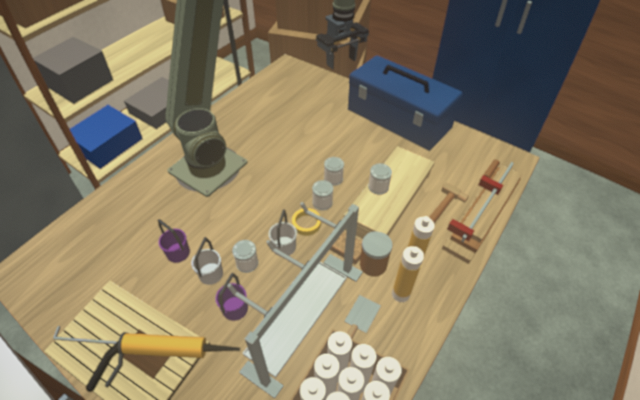

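The top view shows silver pots at (357,211) and (421,246), and purple look-alikes at (431,204) and (424,288), which I leave alone. Tins are at (257,225), (291,214) and (392,227), with tin0 on the shelf at (254,168). Bystanders that could be mistaken for them are the jar at (323,132) and the tape at (323,211). I'll measure exact poses next and check my choice in one crop.

```bash
cat > b.py <<'E'
from h import *
p,d=(lambda f:(f["p"],f["d"]))(np.load("top0.npz")); cam=info("top")
P,px=cloud(cam,d); col=p[px[:,1],px[:,0]].astype(int)
def box(lo,hi): return np.all((P>lo)&(P<hi),1)
# rail
m=box([520,-520,275],[760,0,300]); c,(w,h),a=cv2.minAreaRect(P[m][:,:2].astype(np.float32)); print("rack hi",np.round(c),w,h,a)
Q=P[m]; 
# shelf
m=box([480,50,60],[720,450,84]); c,s,a=cv2.minAreaRect(P[m][:,:2].astype(np.float32)); print("shelf",np.round(c,1),s,a,np.median(P[m][:,2]))
for n,x,y in [("t0",607,222),("A",421,103),("B",375,-210),("C",391,212)]:
    zz=(120,175) if n=="t0" else (66,90)
    m=box([x-60,y-60,zz[0]],[x+60,y+60,zz[1]]); q=P[m]; (cx,r)=cv2.minEnclosingCircle(q[:,:2].astype(np.float32)); print(n,m.sum(),np.round(q.mean(0),1),np.round(cx,1),r)
for n,x,y in [("p1",427,-103),("p2",314,-300)]:
    m=box([x-70,y-70,128],[x+70,y+70,160]); q=P[m]; v=np.linalg.svd(q[:,:2]-q[:,:2].mean(0))[2][0]
    mr=box([x-70,y-70,60],[x+70,y+70,85]); rr=cv2.minEnclosingCircle(P[mr][:,:2].astype(np.float32))
    print(n,m.sum(),np.round(q.mean(0),1),"ang",np.degrees(np.arctan2(*v[::-1])),"rim",rr)
for h in ["hook_a","hook_b","hook_c"]:
    for cn in ["top","scene"]:
        for r in optics.place_of(cn,h): print(h,cn,r["conf"],np.round(r["at"]),np.round(atz(info(cn),[r["at"]],270)))
m=box([480,-520,255],[660,0,300]); np.save("rk",P[m])
h=cv2.resize(p[120:310,190:510],None,fx=2.5,fy=2.5,interpolation=cv2.INTER_CUBIC); cv2.imwrite("pics/crop.png",h[:,:,::-1])
E
python3 b.py
```

```text
rack hi [ 583. -256.] 118.7659912109375 400.65478515625 2.2543444633483887
shelf [594.2 236.8] (142.29734802246094, 360.0690612792969) 2.129354953765869 71.2802130736615
t0 272 [567.2 208.  144. ] [561.4 209.4] 31.35451889038086
A 341 [421.1 104.   74.5] [421.2 104.2] 32.601924896240234
B 363 [ 373.1 -213.2   74. ] [ 357.6 -227.2] 55.42791748046875
C 332 [390.  212.1  74.4] [390.  212.9] 32.319252014160156
p1 75 [ 426.6 -102.5  139.8] ang 115.062922030963 rim ((427.88232421875, -101.08882904052734), 43.76095199584961)
p2 80 [ 313.3 -298.6  139.8] ang 112.29889627216738 rim ((337.9277038574219, -284.6719055175781), 67.37606811523438)
hook_a top 0.95 [416. 148.] [[ 583. -251.  270.]]
hook_a top 0.79 [466. 144.] [[ 593. -384.  270.]]
hook_a top 0.56 [367. 151.] [[ 579. -121.  270.]]
hook_a scene 0.84 [288. 261.] [[ 587. -261.  270.]]
hook_a scene 0.67 [248. 305.] [[ 586. -391.  270.]]
hook_a scene 0.63 [282. 243.] [[ 547. -232.  270.]]
hook_a scene 0.59 [316. 219.] [[ 569. -131.  270.]]
hook_a scene 0.43 [247. 262.] [[ 516. -316.  270.]]
hook_b top 0.95 [416. 148.] [[ 583. -251.  270.]]
hook_b top 0.79 [466. 144.] [[ 593. -384.  270.]]
hook_b top 0.56 [367. 151.] [[ 579. -121.  270.]]
hook_b scene 0.84 [288. 261.] [[ 587. -261.  270.]]
hook_b scene 0.67 [248. 305.] [[ 586. -391.  270.]]
hook_b scene 0.63 [282. 243.] [[ 547. -232.  270.]]
hook_b scene 0.59 [316. 219.] [[ 569. -131.  270.]]
hook_b scene 0.43 [247. 262.] [[ 516. -316.  270.]]
hook_c top 0.95 [416. 148.] [[ 583. -251.  270.]]
hook_c top 0.79 [466. 144.] [[ 593. -384.  270.]]
hook_c top 0.56 [367. 151.] [[ 579. -121.  270.]]
hook_c scene 0.84 [288. 261.] [[ 587. -261.  270.]]
hook_c scene 0.67 [248. 305.] [[ 586. -391.  270.]]
hook_c scene 0.63 [282. 243.] [[ 547. -232.  270.]]
hook_c scene 0.59 [316. 219.] [[ 569. -131.  270.]]
hook_c scene 0.43 [247. 262.] [[ 516. -316.  270.]]
```

View pics/crop.png

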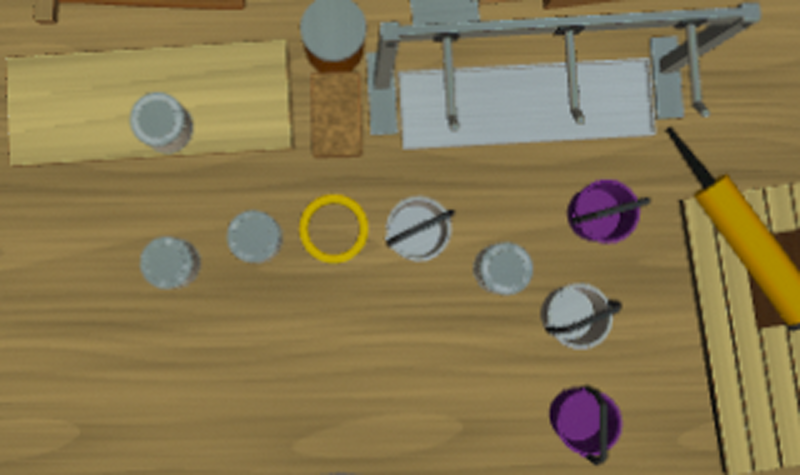

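The crop confirms the choice: two silver pots and three bench tins, with the purple pots excluded. The rack and shelf are both yawed about +2.2°. I still need tin0 and tin B unclipped, plus the tool axes.

```bash
cat > c.py <<'E'
from h import *
from scipy.spatial.transform import Rotation as Ro
f=np.load("top0.npz"); d=f["d"]; cam=info("top"); P,px=cloud(cam,d)
for n,x,y,z in [("t0",563,208,142),("B",375,-210,74)]:
    m=(np.hypot(P[:,0]-x,P[:,1]-y)<45)&(abs(P[:,2]-z)<6); q=P[m]; print(n,m.sum(),q.mean(0).round(1),cv2.minEnclosingCircle(q[:,:2].astype(np.float32)))
Q=np.load("rk.npy"); e=np.array([np.cos(.0393),np.sin(.0393)]); n=np.array([-e[1],e[0]])
u=(Q[:,:2]-[585,-256])@e; v=(Q[:,:2]-[585,-256])@n
r=(u>38)&(Q[:,2]>270); print("rail u",u[r].min(),u[r].max(),np.percentile(u[r],[5,95]),"v",v[r].min(),v[r].max(),Q[r][:,2].mean())
for h in (-130,0,130):
    k=(abs(v-h)<25)&(u<30)&(u>-70); print(h,k.sum(),"v",v[k].mean().round(1),"umin",u[k].min().round(1),np.polyfit(u[k],v[k],1).round(3),"z",np.median(Q[k][:,2]))
s=env.state(); R=Ro.from_euler('xyz',s["ee_rot"],degrees=True).as_matrix(); print({k:np.round(s[k],2) for k in s}); print(R.round(3))
E
python3 c.py
```

```text
t0 325 [560.5 209.  144. ] ((560.3280029296875, 209.80465698242188), 32.31063461303711)
B 342 [ 375.1 -211.1   74.1] ((374.7467346191406, -211.91441345214844), 33.025569915771484)
rail u 38.11163347266693 58.249305936241164 [40.21129014 53.60471889] v -200.5171075697415 200.13766221647992 284.732717192164
-130 137 v -127.4 umin -60.7 [-1.10000e-02 -1.27565e+02] z 275.36206934345245
0 133 v 1.3 umin -61.4 [-0.009  1.136] z 275.45774488495937
130 129 v 131.5 umin -61.1 [-7.00000e-03  1.31403e+02] z 275.51830559382284
{'time_s': np.float64(1.4), 'qpos': array([68.76, 18.31, 89.64,  0.  , 72.04, -1.15]), 'qvel': array([-0.05,  0.02,  0.01,  0.02, -0.05,  0.01]), 'effort': array([ 0.000e+00, -4.123e+01, -2.322e+01,  7.000e-02,  4.000e-02,
        0.000e+00]), 'ee_pos': array([197.58, 540.  , 213.97]), 'ee_rot': array([180. ,  -0. , 159.9]), 'force': array([-0.34,  0.62, -0.39]), 'torque': array([-0.03, -0.  ,  0.02]), 'gripper_force': np.float64(0.0), 'gripper_width': np.float64(91.69)}
[[-0.939  0.344 -0.   ]
 [ 0.344  0.939  0.   ]
 [ 0.     0.    -1.   ]]
```

send_rows:
  targets:
    - [[0,0,-0.042,0.09,-0.23,0,-1],[0,0,-0.042,0.09,-0.23,0,-1],[0,0,-0.042,0.09,-0.23,0,-1],[0,0,-0.042,0.09,-0.23,0,-1],[0,0,-0.042,0.09,-0.23,0,-1],[0,0,-0.042,0.09,-0.23,0,-1],[0,0,-0.042,0.09,-0.23,0,-1],[0,0,-0.042,0.09,-0.23,0,-1],[0,0,-0.042,0.09,-0.23,0,-1],[0,0,-0.042,0.09,-0.23,0,-1],[0,0,-0.042,0.09,-0.23,0,-1],[0,0,-0.042,0.09,-0.23,0,-1]]
  grip_force: 35

```text
time_s: 2.6
ee_pos: [414.0, -14.1, 214.4]
ee_rot: [179.9, 0.0, 114.4]
force: [0.4, 0.4, 1.0]
gripper_width: 91.4
gripper_force: 0.0
```

send_rows:
  targets:
    - [[0,0,0,0.01,-0.18,0,-1],[0,0,0,0.01,-0.18,0,-1],[0,0,0,0,0,-0.1,-1],[0,0,0,0,0,-0.1,-1],[0,0,0,0,0,-0.1,-1],[0,0,0,0,0,-0.1,-1],[0,0,0,0,0,-0.06,-1],[0,0,0,0,0,0,-1]]

```text
time_s: 3.4
ee_pos: [416.3, -83.8, 120.6]
ee_rot: [-179.8, -0.1, 114.5]
force: [-0.2, -0.4, 0.4]
gripper_width: 91.4
gripper_force: 0.0
```

```bash
cat > w.py <<'E'
from h import *
import sys
cam=info("wrist"); p,d=optics.grab_frame("wrist"); cv2.imwrite(f"pics/{sys.argv[1]}.png",p[:,:,::-1])
P,px=cloud(cam,d); s=env.state(); e=s["ee_pos"]
m=(P[:,2]>126)&(P[:,2]<160)&(np.hypot(P[:,0]-e[0],P[:,1]-e[1])<70); print(e,s["force"],m.sum())
if m.sum(): print(np.percentile(P[m],[5,50,95],axis=0).round(1))
E
python3 w.py w1
```

```text
[417.25152119 -83.94093064 121.64954517] [0.81798985 0.066811   0.12194161] 3179
[[ 362.3 -114.9  128.3]
 [ 420.9  -83.8  140. ]
 [ 459.2  -44.5  158. ]]
```

View pics/w1.png

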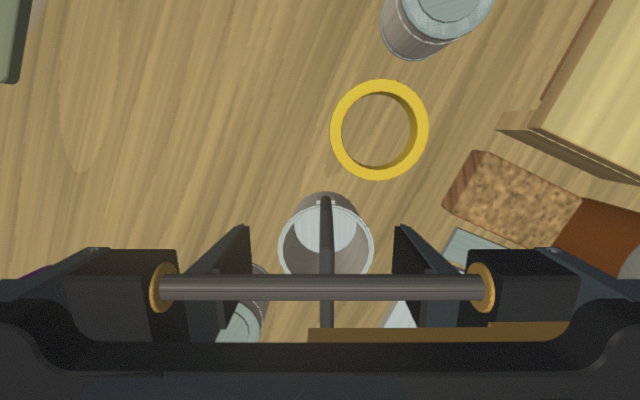

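The handle (column 326) sits centred between the fingers and is aligned. I'll close.

send_rows:
  targets:
    - [[0,0,0,0,0,0,1],[0,0,0,0,0,0,1],[0,0,0,0,0,0,1],[0,0,0,0,0,0,1],[0,0,0,0,0,0,1],[0,0,0,0,0,0,1],[0,0,0,0,0,0,1],[0,0,0,0,0,0,1],[0,0,0,0,0,0,1],[0,0,0,0,0,0,1]]

```text
time_s: 4.45
ee_pos: [417.6, -84.0, 122.0]
ee_rot: [180.0, -0.0, 114.5]
force: [0.6, -0.4, 0.5]
gripper_width: 13.8
gripper_force: 0.0
```

send_rows:
  targets:
    - [[0,0,0,0,0,0,1],[0,0,0,0,0,0,1],[0,0,0,0,0,0,1]]

```text
time_s: 4.75
ee_pos: [417.8, -84.0, 122.0]
ee_rot: [180.0, 0.0, 114.5]
force: [0.5, -0.2, -0.2]
gripper_width: 8.5
gripper_force: 35.0
```

send_rows:
  targets:
    - [[0,0,0,0,0,0.1,1],[0,0,0,0,0,0.15,1],[0,0,0,0,0,0.15,1],[0,0,-0.04,0,0,0.15,1],[0,0,-0.04,0,0,0.15,1],[0,0,-0.04,0.05,-0.02,0.1,1],[0,0,-0.04,0.05,-0.02,0.1,1],[0,0,-0.04,0.05,-0.02,0,1],[0,0,-0.048,0.05,-0.02,0,1],[0,0,0,0.05,-0.015,0,1],[0,0,0,0,0,0,1],[0,0,0,0,0,0,1]]

```text
time_s: 5.95
ee_pos: [467.1, -102.8, 301.4]
ee_rot: [-179.9, -0.0, 92.3]
force: [0.4, 0.4, -2.0]
gripper_width: 7.8
gripper_force: 35.0
```

```bash
cat > v.py <<'E'
from h import *
import sys
x,y=float(sys.argv[1]),float(sys.argv[2])
s=env.state(); print(s["ee_pos"].__repr__() if 0 else np.round(s["ee_pos"],1),np.round(s["ee_rot"],1),np.round(s["force"],1))
for n in ["top","scene"]:
    p,d=optics.grab_frame(n); cam=info(n); c=proj(cam,[[x,y,float(sys.argv[3])]])[0]; a,b=int(c[0]),int(c[1]); a=min(max(a,75),565); b=min(max(b,60),340)
    im=cv2.resize(p[b-60:b+60,a-75:a+75],None,fx=2.6,fy=2.6,interpolation=cv2.INTER_CUBIC)
    L=im if n=="top" else np.hstack([L,im])
cv2.imwrite(f"pics/{sys.argv[4]}.png",L[:,:,::-1])
E
python3 v.py 500 -110 280 v1
```

```text
[ 467.1 -102.8  301.4] [-179.9   -0.    92.3] [ 0.4  0.4 -2. ]
```

View pics/v1.png

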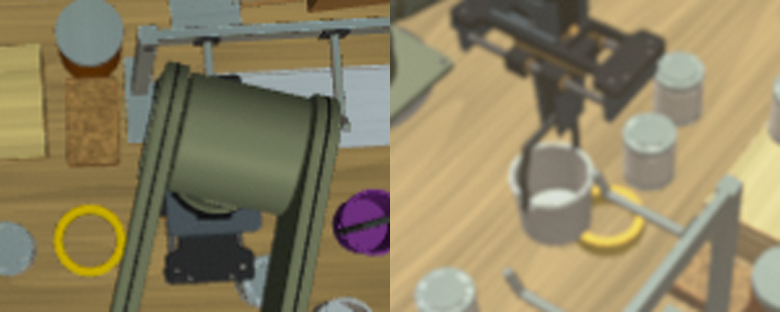

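send_rows:
  targets:
    - [[0,0,0,0.04,0.002,0,1],[0,0,0,0.06,0.002,0,1],[0,0,0,0.06,0.002,0,1],[0,0,0,0.06,0.002,0,1],[0,0,0,0.06,0.002,0,1],[0,0,0,0.06,0.002,0,1],[0,0,0,0.06,0.002,0,1],[0,0,0,0.06,0.003,0,1],[0,0,0,0.06,0.003,0,1],[0,0,0,0.03,0.002,0,1],[0,0,0,0,0,0,1]]

```text
time_s: 7.15
ee_pos: [578.4, -98.5, 301.6]
ee_rot: [-180.0, -0.0, 92.2]
force: [-0.2, 0.5, -3.0]
gripper_width: 8.3
gripper_force: 35.0
```

```bash
python3 v.py 560 -120 250 v2
```

```text
[578.4 -98.5 301.6] [-180.    -0.    92.2] [-0.2  0.5 -3. ]
```

View pics/v2.png

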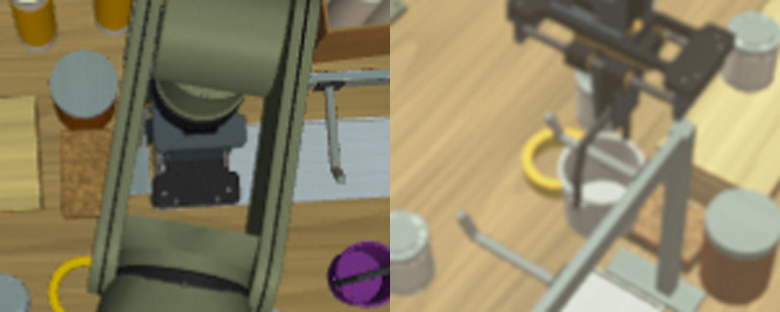

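The hook passes through the arch with no contact force. I'll lower the pot gently.

send_rows:
  targets:
    - [[0,0,0,0,0,-0.03,1],[0,0,0,0,0,-0.04,1],[0,0,0,0,0,-0.04,1],[0,0,0,0,0,-0.025,1],[0,0,0,0,0,-0.015,1],[0,0,0,0,0,-0.01,1],[0,0,0,0,0,-0.01,1],[0,0,0,0,0,-0.005,1],[0,0,0,0,0,0,1]]

```text
time_s: 8.15
ee_pos: [577.6, -98.6, 267.0]
ee_rot: [180.0, 0.0, 92.2]
force: [-0.5, -1.2, -2.2]
gripper_width: 7.9
gripper_force: 35.0
```

send_rows:
  targets:
    - [[0,0,0,0,0,-0.007,1],[0,0,0,0,0,-0.005,1],[0,0,0,0,0,0,1]]

```text
time_s: 8.45
ee_pos: [577.9, -98.7, 265.3]
ee_rot: [179.9, 0.0, 92.2]
force: [0.3, -0.1, 1.7]
gripper_width: 8.3
gripper_force: 35.0
```

send_rows:
  targets:
    - [[0,0,0,0,0,0,0.75],[0,0,0,0,0,0,0.7],[0,0,0,0,0,0,0.6],[0,0,0,0,0,0,0.5],[0,0,0,0,0,0,0.4],[0,0,0,0,0,0,0.4]]

```text
time_s: 9.05
ee_pos: [577.6, -98.6, 264.5]
ee_rot: [180.0, 0.0, 92.2]
force: [0.3, -0.8, 0.1]
gripper_width: 27.3
gripper_force: 0.0
```

send_rows:
  targets:
    - [[0,0,0,0,0,0.05,0.4],[0,0,0,0,0,0.1,0.4],[0,0,0,0,0,0.125,0.4],[0,0,0,0,0,0.125,0.4],[0,0,0.028,-0.17,-0.114,0,0],[0,0,0.028,-0.17,-0.114,0,-1],[0,0,0.028,-0.17,-0.114,0,-1],[0,0,0.028,-0.17,-0.114,0,-1],[0,0,0.028,-0.17,-0.114,-0.1,-1],[0,0,0.028,-0.17,-0.114,-0.2,-1],[0,0,0.028,-0.17,-0.114,-0.2,-1],[0,0,0.028,-0.17,-0.114,-0.2,-1]]

```text
time_s: 10.25
ee_pos: [317.5, -273.2, 219.7]
ee_rot: [179.9, 0.2, 112.5]
force: [0.5, -0.9, 0.0]
gripper_width: 88.8
gripper_force: 0.0
```

```bash
cat > q.py <<'E'
from h import *
s=env.state(); print(np.round(s["ee_pos"],1),np.round(s["ee_rot"],1))
L=[]
for n in ["top","scene"]:
    p,d=optics.grab_frame(n); cam=info(n); P,_=cloud(cam,d); L.append(p)
    for nm,x,y,lo,hi,r in [("pot2",313.5,-299,128,146,60),("A",421,104,68,80,60),("B",375,-211,68,80,45),("C",390,212,68,80,60),("t0",560,209,138,150,45),("hung c",577,-121,275,300,50)]:
        q=P[(np.hypot(P[:,0]-x,P[:,1]-y)<r)&(P[:,2]>lo)&(P[:,2]<hi)]
        if len(q)>10:
            v=np.linalg.svd(q[:,:2]-q[:,:2].mean(0))[2][0]; print(n,nm,len(q),q.mean(0).round(1),"ang",np.degrees(np.arctan2(v[1],v[0])).round(1)%180)
cv2.imwrite("pics/q.png",np.hstack([L[0][100:320,190:510],L[1][120:340,150:470]])[:,:,::-1])
E
python3 q.py
```

```text
[ 317.5 -273.2  219.7] [179.9   0.2 112.5]
top pot2 16 [ 303.2 -274.4  137.6] ang 114.7
top A 336 [421.2 104.   74.3] ang 27.099999999999994
top B 338 [ 375.  -211.2   74.1] ang 72.9
top C 326 [390.1 212.3  74.4] ang 8.800000000000011
top t0 347 [560.3 209.  144.3] ang 8.0
top hung c 201 [ 584.4 -122.2  281.7] ang 1.9000000000000057
scene pot2 90 [ 318.2 -303.5  137.5] ang 112.8
scene A 266 [423.2 101.1  73.6] ang 122.3
scene B 373 [ 379.4 -212.5   73.1] ang 132.6
scene C 227 [391.6 210.1  73.5] ang 85.4
scene t0 285 [562.4 207.9 143.5] ang 106.6
scene hung c 194 [ 579.  -126.1  281.4] ang 4.9
```

View pics/q.png

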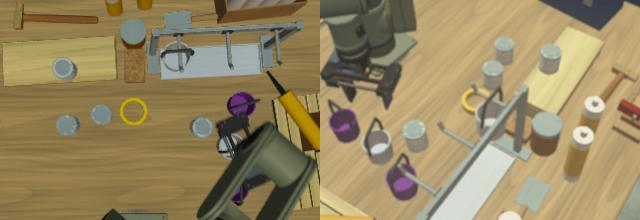

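send_rows:
  targets:
    - [[0,0,0,-0.03,-0.018,0,-1],[0,0,0,-0.027,-0.018,-0.1,-1],[0,0,0,0,0,-0.1,-1],[0,0,0,0,0,-0.1,-1],[0,0,0,0,0,-0.1,-1],[0,0,0,0,0,-0.06,-1],[0,0,0,0,0,-0.03,-1],[0,0,0,0,0,0,-1]]

```text
time_s: 11.15
ee_pos: [308.2, -279.9, 122.4]
ee_rot: [180.0, 0.1, 112.4]
force: [-0.0, -0.1, -0.2]
gripper_width: 91.4
gripper_force: 0.0
```

```bash
python3 w.py w2
```

```text
[ 308.2466708  -280.12891779  122.72799347] [-0.10128269  0.64403243 -1.12720398] 3154
[[ 254.2 -313.5  128.2]
 [ 309.8 -280.5  140. ]
 [ 352.  -242.1  158. ]]
```

View pics/w2.png

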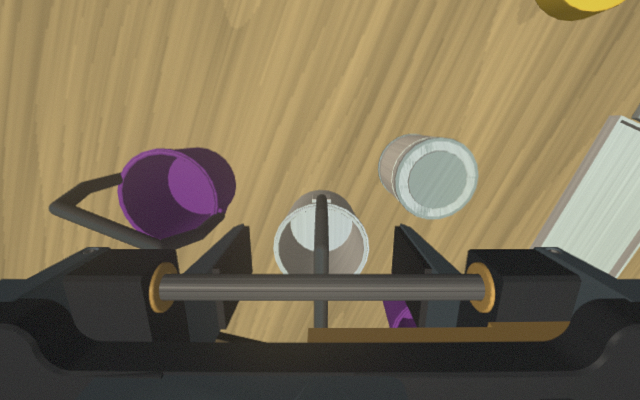

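The handle (column 321) is centred in the fingers and straight. The purple pot at (170,190) is clear. I'll close.

send_rows:
  targets:
    - [[0,0,0,0,0,0,1],[0,0,0,0,0,0,1],[0,0,0,0,0,0,1],[0,0,0,0,0,0,1],[0,0,0,0,0,0,1],[0,0,0,0,0,0,1],[0,0,0,0,0,0,1],[0,0,0,0,0,0,1],[0,0,0,0,0,0,1],[0,0,0,0,0,0,1],[0,0,0,0,0,0,1],[0,0,0,0,0,0,1]]

```text
time_s: 12.4
ee_pos: [307.1, -279.4, 121.7]
ee_rot: [180.0, -0.0, 112.4]
force: [1.4, 0.2, -0.1]
gripper_width: 8.3
gripper_force: 35.0
```

send_rows:
  targets:
    - [[0,0,0,0,0,0.1,1],[0,0,0,0,0,0.2,1],[0,0,0,0,0,0.2,1],[0,0,0,0,0,0.2,1],[0,0,0,0,0,0.2,1],[0,0,-0.037,0.1,0.03,0,1],[0,0,-0.037,0.15,0.045,0,1],[0,0,-0.037,0.17,0.045,0,1],[0,0,-0.037,0.17,0.045,0,1],[0,0,-0.038,0.15,0.045,0,1],[0,0,-0.038,0.082,0.024,0,1],[0,0,0,0,0,0,1]]

```text
time_s: 13.6
ee_pos: [473.2, -231.9, 300.4]
ee_rot: [-179.9, -0.1, 92.3]
force: [-0.1, -0.6, -2.3]
gripper_width: 8.2
gripper_force: 35.0
```

send_rows:
  targets:
    - [[0,0,0,0,0,0,1],[0,0,0,0,0,0,1],[0,0,0,0,0,0,1],[0,0,0,0,0,0,1]]

```text
time_s: 14.0
ee_pos: [470.8, -233.1, 302.0]
ee_rot: [180.0, 0.0, 92.2]
force: [-0.3, -0.6, -2.3]
gripper_width: 8.2
gripper_force: 35.0
```

send_rows:
  targets:
    - [[0,0,0,0.04,0.002,0,1],[0,0,0,0.06,0.002,0,1],[0,0,0,0.06,0.002,0,1],[0,0,0,0.06,0.002,0,1],[0,0,0,0.06,0.002,0,1],[0,0,0,0.06,0.002,0,1],[0,0,0,0.06,0.002,0,1],[0,0,0,0.06,0.002,0,1],[0,0,0,0.06,0.002,0,1],[0,0,0,0.035,0.002,0,1],[0,0,0,0,0,0,1]]

```text
time_s: 15.1
ee_pos: [583.4, -228.7, 301.3]
ee_rot: [-180.0, -0.0, 92.2]
force: [0.1, 0.4, -2.1]
gripper_width: 8.0
gripper_force: 35.0
```

```bash
python3 v.py 560 -250 250 v3
```

```text
[ 583.4 -228.7  301.3] [-180.    -0.    92.2] [ 0.1  0.4 -2.1]
```

View pics/v3.png

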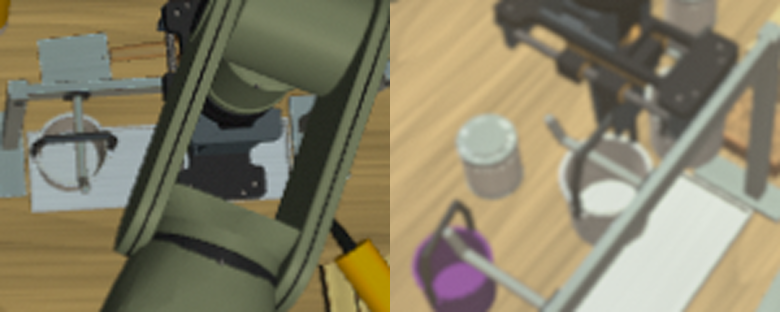

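The hook is through the second pot's arch, and the first pot hangs quietly on the left hook. Lowering.

send_rows:
  targets:
    - [[0,0,0,0,0,-0.03,1],[0,0,0,0,0,-0.04,1],[0,0,0,0,0,-0.04,1],[0,0,0,0,0,-0.025,1],[0,0,0,0,0,-0.015,1],[0,0,0,0,0,-0.01,1],[0,0,0,0,0,-0.01,1],[0,0,0,0,0,-0.007,1],[0,0,0,0,0,-0.005,1],[0,0,0,0,0,0,1]]

```text
time_s: 16.2
ee_pos: [582.6, -228.8, 265.6]
ee_rot: [180.0, 0.0, 92.2]
force: [0.4, -0.5, -2.0]
gripper_width: 8.2
gripper_force: 35.0
```

send_rows:
  targets:
    - [[0,0,0,0,0,-0.005,1],[0,0,0,0,0,-0.005,1],[0,0,0,0,0,0,1]]

```text
time_s: 16.5
ee_pos: [582.7, -228.8, 264.9]
ee_rot: [179.9, 0.1, 92.2]
force: [-1.0, 1.4, 5.2]
gripper_width: 8.1
gripper_force: 35.0
```

send_rows:
  targets:
    - [[0,0,0,0,0,0,0.75],[0,0,0,0,0,0,0.7],[0,0,0,0,0,0,0.6],[0,0,0,0,0,0,0.5],[0,0,0,0,0,0,0.4],[0,0,0,0,0,0,0.4],[0,0,0,0,0,0.05,0.4],[0,0,0,0,0,0.1,0.4],[0,0,0,0,0,0.12,0.4],[0,0,0,0,0,0.13,0.4]]

```text
time_s: 17.5
ee_pos: [582.4, -228.7, 344.7]
ee_rot: [180.0, -0.0, 92.2]
force: [0.3, 0.9, 0.6]
gripper_width: 27.5
gripper_force: 0.0
```

send_rows:
  targets:
    - [[0,0,0,-0.01,0.2,0,0.4],[0,0,0,-0.01,0.22,0,-1],[0,0,0,-0.01,0.22,0,-1],[0,0,0,-0.01,0.22,0,-1],[0,0,0,-0.01,0.22,0,-1],[0,0,0,-0.01,0.22,0,-1],[0,0,0,-0.01,0.22,0,-1],[0,0,0,-0.01,0.22,-0.1,-1],[0,0,0,-0.01,0.22,-0.1,-1],[0,0,0,-0.01,0.22,-0.1,-1],[0,0,0,-0.01,0,-0.2,-1],[0,0,0,0,0,0,-1]]

```text
time_s: 18.7
ee_pos: [557.1, 207.4, 238.6]
ee_rot: [-179.4, 0.2, 92.4]
force: [-0.5, 0.4, -0.4]
gripper_width: 91.1
gripper_force: 0.0
```

```bash
python3 q.py
python3 - <<'E'
from h import *
p,d=optics.grab_frame("top"); P,_=cloud(info("top"),d)
for c in [(578,-124.5),(583,-255)]:
    q=P[(np.hypot(P[:,0]-c[0],P[:,1]-c[1])<50)&(P[:,2]>190)&(P[:,2]<225)]; print("rim",len(q),np.percentile(q,[2,50,98],axis=0).round(0).tolist())
E
```

```text
[557.1 207.4 238.6] [-179.4    0.2   92.4]
top A 332 [420.9 103.8  74.6] ang 38.80000000000001
top B 343 [ 375.  -211.3   74.2] ang 69.1
top C 34 [402.5 190.   73.6] ang 26.900000000000006
top t0 165 [564.1 195.7 144.1] ang 14.199999999999989
top hung c 188 [ 582.8 -122.4  282. ] ang 2.1999999999999886
scene A 268 [423.2 101.4  73.6] ang 123.8
scene B 371 [ 379.7 -212.6   73.3] ang 148.7
scene C 226 [391.5 210.8  73.4] ang 73.2
scene t0 284 [562.3 207.5 143.7] ang 100.9
scene hung c 189 [ 578.3 -125.9  281.3] ang 4.5
rim 175 [[538.0, -162.0, 192.0], [580.0, -119.0, 213.0], [615.0, -81.0, 220.0]]
rim 203 [[542.0, -293.0, 191.0], [579.0, -252.0, 212.0], [620.0, -211.0, 219.0]]
```

send_rows:
  targets:
    - [[0,0,0,0.017,0.008,0,-1],[0,0,0,0,0,-0.15,-1],[0,0,0,0,0,-0.15,-1],[0,0,0,0,0,-0.15,-1],[0,0,0,0,0,-0.15,-1],[0,0,0,0,0,-0.09,-1],[0,0,0,0,0,0,-1],[0,0,0,0,0,0,1],[0,0,0,0,0,0,1],[0,0,0,0,0,0,1],[0,0,0,0,0,0,1],[0,0,0,0,0,0,1]]

```text
time_s: 20.05
ee_pos: [564.0, 209.0, 106.6]
ee_rot: [179.9, -0.0, 92.2]
force: [-1.4, -0.1, 5.3]
gripper_width: 63.2
gripper_force: 35.0
```

send_rows:
  targets:
    - [[0,0,0,0,0,0.04,1],[0,0,0,0.05,-0.002,0,1],[0,0,0,0.06,-0.003,0,1],[0,0,0,0.046,0,0,1],[0,0,0,0,0,0,1],[0,0,0,0,0,-0.02,1],[0,0,0,0,0,-0.015,1],[0,0,0,0,0,-0.005,1],[0,0,0,0,0,0,1]]

```text
time_s: 20.95
ee_pos: [594.7, 207.7, 106.6]
ee_rot: [180.0, 0.0, 92.2]
force: [-1.4, -1.2, 4.8]
gripper_width: 63.4
gripper_force: 35.0
```

send_rows:
  targets:
    - [[0,0,0,0,0,0,-1],[0,0,0,0,0,0,-1],[0,0,0,0,0,0,-1],[0,0,0,0,0,0.1,-1],[0,0,0,0,0,0.2,-1],[0,0,0,0,0,0.2,-1],[0,0,0,-0.2,0.004,0,-1],[0,0,0,-0.2,0.004,0,-1],[0,0,0,-0.2,0.004,0,-1],[0,0,0,-0.2,0.004,0,-1],[0,0,0,-0.22,0.004,0,-1],[0,0,0,0,0,0,-1]]

```text
time_s: 22.15
ee_pos: [385.8, 211.0, 205.1]
ee_rot: [-179.8, 0.0, 92.3]
force: [0.9, 0.7, 0.6]
gripper_width: 91.2
gripper_force: 0.0
```

send_rows:
  targets:
    - [[0,0,0,0,0,-0.15,-1],[0,0,0,0,0,-0.2,-1],[0,0,0,0,0,-0.15,-1],[0,0,0,0,0,0,-1],[0,0,0,0,0,0,-1]]

```text
time_s: 22.65
ee_pos: [391.9, 212.1, 105.7]
ee_rot: [180.0, -0.0, 92.2]
force: [0.1, -0.1, 0.5]
gripper_width: 90.7
gripper_force: 0.0
```

```bash
python3 q.py
```

```text
[391.9 212.1 105.7] [180.   -0.   92.2]
top A 336 [421.3 103.7  74.7] ang 25.400000000000006
top B 346 [ 375.1 -211.    74.3] ang 70.3
top C 110 [391.8 194.8  74.3] ang 9.400000000000006
top t0 236 [583.5 207.8 144.3] ang 88.0
top hung c 196 [ 583.3 -122.3  281.7] ang 2.1999999999999886
scene A 265 [422.7 101.3  73.8] ang 113.5
scene B 372 [ 379.4 -212.3   73. ] ang 151.1
scene C 231 [392.3 209.9  74.1] ang 149.1
scene t0 179 [584.2 207.2 143.7] ang 91.5
scene hung c 187 [ 578.2 -125.6  281.5] ang 4.9
```

send_rows:
  targets:
    - [[0,0,0,-0.008,0,-0.15,-1],[0,0,0,0,0,-0.12,-1],[0,0,0,0,0,-0.07,-1],[0,0,0,0,0,0,-1],[0,0,0,0,0,0,1],[0,0,0,0,0,0,1],[0,0,0,0,0,0,1],[0,0,0,0,0,0,1],[0,0,0,0,0,0,1],[0,0,0,0,0,0,1]]

```text
time_s: 23.75
ee_pos: [390.8, 212.4, 38.3]
ee_rot: [179.8, -0.1, 92.2]
force: [2.1, -0.3, 5.7]
gripper_width: 63.6
gripper_force: 35.0
```

send_rows:
  targets:
    - [[0,0,0,0,0,0.1,1],[0,0,0,0,0,0.2,1],[0,0,0,0,0,0.2,1],[0,0,0,0,0,0.2,1],[0,0,0,0,0,0.1,1],[0,0,0,0.17,0.06,0,1],[0,0,0,0.17,0.06,0,1],[0,0,0,0.17,0.06,0,1],[0,0,0,0.17,0.06,0,1],[0,0,0,0.17,0.06,0,1],[0,0,0,0.155,0.057,0,1],[0,0,0,0,0,0,1]]

```text
time_s: 24.95
ee_pos: [593.2, 284.1, 194.7]
ee_rot: [-180.0, 0.0, 92.2]
force: [-0.7, 0.0, -4.2]
gripper_width: 63.4
gripper_force: 35.0
```

send_rows:
  targets:
    - [[0,0,0,0,0,0,1],[0,0,0,0,0,0,1],[0,0,0,0,0,-0.15,1],[0,0,0,0,0,-0.15,1],[0,0,0,0,0,-0.05,1],[0,0,0,0,0,0,1],[0,0,0,0,0,0,1]]

```text
time_s: 25.65
ee_pos: [590.9, 283.5, 128.8]
ee_rot: [179.9, -0.0, 92.2]
force: [0.6, 0.8, -3.3]
gripper_width: 63.4
gripper_force: 35.0
```

send_rows:
  targets:
    - [[0,0,0,0,0,-0.04,1],[0,0,0,0,0,-0.03,1],[0,0,0,0,0,-0.015,1],[0,0,0,0,0,-0.005,1],[0,0,0,0,0,0,1]]

```text
time_s: 26.15
ee_pos: [590.5, 283.2, 109.2]
ee_rot: [-180.0, 0.0, 92.2]
force: [0.7, -0.2, -2.7]
gripper_width: 63.8
gripper_force: 35.0
```

send_rows:
  targets:
    - [[0,0,0,0,0,-0.006,1],[0,0,0,0,0,0,1]]

```text
time_s: 26.35
ee_pos: [590.7, 283.3, 108.4]
ee_rot: [180.0, -0.0, 92.2]
force: [-0.9, -0.0, -3.0]
gripper_width: 63.3
gripper_force: 35.0
```

send_rows:
  targets:
    - [[0,0,0,0,0,-0.007,1],[0,0,0,0,0,0,1],[0,0,0,0,0,0,0.2],[0,0,0,0,0,0,-1],[0,0,0,0,0,0,-1],[0,0,0,0,0,0,-1],[0,0,0,0,0,0.1,-1],[0,0,0,0,0,0.2,-1],[0,0,0,0,0,0.2,-1],[0,0,0,0,0,0,-1]]

```text
time_s: 27.35
ee_pos: [593.6, 284.7, 213.3]
ee_rot: [179.3, -0.3, 92.2]
force: [-0.2, 0.2, 0.5]
gripper_width: 91.2
gripper_force: 0.0
```

send_rows:
  targets:
    - [[0,0,0,-0.14,-0.15,0,-1],[0,0,0,-0.14,-0.15,0,-1],[0,0,0,-0.14,-0.15,0,-1],[0,0,0,-0.14,-0.15,0,-1],[0,0,0,-0.14,-0.15,0,-1],[0,0,0,-0.148,-0.147,0,-1],[0,0,0,0,0,0,-1],[0,0,0,0,0,-0.15,-1],[0,0,0,0,0,-0.2,-1],[0,0,0,0,0,-0.15,-1],[0,0,0,0,0,0,-1],[0,0,0,0,0,0,-1]]

```text
time_s: 28.55
ee_pos: [421.5, 104.2, 106.9]
ee_rot: [-180.0, -0.0, 92.2]
force: [0.2, 0.2, -0.8]
gripper_width: 91.0
gripper_force: 0.0
```

```bash
python3 q.py
```

```text
[421.5 104.2 106.9] [-180.    -0.    92.2]
top B 345 [ 375.  -211.1   74. ] ang 69.5
top t0 234 [583.7 207.9 144.4] ang 88.2
top hung c 193 [ 582.9 -122.3  281.6] ang 3.5
scene A 272 [423.4 101.2  73.4] ang 116.6
scene B 373 [ 379.4 -212.5   73.3] ang 129.3
scene t0 174 [583.5 206.8 143.9] ang 88.8
scene hung c 181 [ 579.7 -125.6  282.2] ang 4.7
```

Tin A hasn't moved. I'll descend and grip.

send_rows:
  targets:
    - [[0,0,0,0,0,-0.15,-1],[0,0,0,0,0,-0.12,-1],[0,0,0,0,0,-0.075,-1],[0,0,0,0,0,0,-1],[0,0,0,0,0,0,1],[0,0,0,0,0,0,1],[0,0,0,0,0,0,1],[0,0,0,0,0,0,1],[0,0,0,0,0,0,1],[0,0,0,0,0,0,1],[0,0,0,0,0,0.1,1],[0,0,0,0,0,0.2,1]]

```text
time_s: 29.85
ee_pos: [417.7, 103.1, 95.8]
ee_rot: [-179.5, 0.1, 92.2]
force: [0.0, -0.3, -2.8]
gripper_width: 63.6
gripper_force: 35.0
```

send_rows:
  targets:
    - [[0,0,0,0,0,0.2,1],[0,0,0,0,0,0.2,1],[0,0,0,0,0,0.1,1],[0,0,0,0.15,0.023,0,1],[0,0,0,0.18,0.028,0,1],[0,0,0,0.18,0.028,0,1],[0,0,0,0.18,0.028,0,1],[0,0,0,0.15,0.025,0,1],[0,0,0,0.04,0.006,0,1],[0,0,0,0,0,0,1],[0,0,0,0,0,0,1],[0,0,0,0,0,0,1]]

```text
time_s: 31.05
ee_pos: [595.4, 131.2, 197.7]
ee_rot: [-179.9, 0.0, 92.2]
force: [-0.7, -0.3, -2.8]
gripper_width: 63.5
gripper_force: 35.0
```

send_rows:
  targets:
    - [[0,0,0,0,0,-0.15,1],[0,0,0,0,0,-0.15,1],[0,0,0,0,0,-0.05,1],[0,0,0,0,0,-0.03,1],[0,0,0,0,0,0,1],[0,0,0,0,0,0,1]]

```text
time_s: 31.65
ee_pos: [597.7, 131.6, 123.2]
ee_rot: [179.8, -0.0, 92.2]
force: [0.8, -0.5, -2.5]
gripper_width: 63.9
gripper_force: 35.0
```

send_rows:
  targets:
    - [[0,0,0,0,0,-0.03,1],[0,0,0,0,0,-0.025,1],[0,0,0,0,0,-0.015,1],[0,0,0,0,0,0,1],[0,0,0,0,0,0,1]]

```text
time_s: 32.15
ee_pos: [596.7, 131.4, 108.7]
ee_rot: [180.0, -0.0, 92.2]
force: [-2.3, 0.2, 5.7]
gripper_width: 63.5
gripper_force: 35.0
```

send_rows:
  targets:
    - [[0,0,0,0,0,0,0.2],[0,0,0,0,0,0,-1],[0,0,0,0,0,0,-1],[0,0,0,0,0,0,-1],[0,0,0,0,0,0.1,-1],[0,0,0,0,0,0.2,-1],[0,0,0,0,0,0.2,-1],[0,0,0,-0.22,-0.05,0,-1],[0,0,0,-0.22,-0.05,0,-1],[0,0,0,-0.22,-0.05,0,-1],[0,0,0,-0.22,-0.05,0,-1],[0,0,0,-0.22,-0.05,0,-1]]

```text
time_s: 33.35
ee_pos: [375.2, 81.1, 207.5]
ee_rot: [180.0, -0.0, 92.2]
force: [0.2, 0.4, 0.4]
gripper_width: 91.1
gripper_force: 0.0
```

send_rows:
  targets:
    - [[0,0,0,0,-0.22,0,-1],[0,0,0,0,-0.22,0,-1],[0,0,0,0,-0.22,0,-1],[0,0,0,0,-0.22,0,-1],[0,0,0,0,-0.22,0,-1],[0,0,0,0,-0.22,0,-1],[0,0,0,0,-0.14,0,-1],[0,0,0,0,0,0,-1],[0,0,0,0,0,-0.2,-1],[0,0,0,0,0,-0.2,-1],[0,0,0,0,0,0,-1],[0,0,0,0,0,0,-1]]

```text
time_s: 34.55
ee_pos: [377.1, -210.0, 128.2]
ee_rot: [-180.0, -0.0, 92.3]
force: [0.1, -0.4, 0.2]
gripper_width: 91.4
gripper_force: 0.0
```

```bash
sed -i 's/("t0",560,209,138,150,45)/("t0",595,208,138,150,40),("tC",591,284,138,150,36),("tA",597,131,138,150,36)/' q.py; python3 q.py
```

```text
[ 377.1 -210.   128.2] [-180.    -0.    92.3]
top B 71 [ 379.6 -189.5   73.5] ang 163.8
top t0 349 [592.5 207.7 144.3] ang 10.300000000000011
top tC 364 [588.9 281.5 144.1] ang 105.2
top tA 375 [594.3 131.1 144.2] ang 43.400000000000006
top hung c 199 [ 583.4 -121.9  281.7] ang 2.1999999999999886
scene B 338 [ 378.2 -215.2   73.1] ang 156.3
scene t0 290 [594.7 206.4 143.4] ang 105.3
scene tC 249 [591.8 281.3 142.1] ang 44.5
scene tA 319 [596.6 128.7 143.6] ang 112.9
scene hung c 183 [ 579.1 -126.   281.7] ang 4.9
```

send_rows:
  targets:
    - [[0,0,0,-0.01,-0.005,-0.15,-1],[0,0,0,0,0,-0.15,-1],[0,0,0,0,0,-0.1,-1],[0,0,0,0,0,-0.05,-1],[0,0,0,0,0,0,-1],[0,0,0,0,0,0,1],[0,0,0,0,0,0,1],[0,0,0,0,0,0,1],[0,0,0,0,0,0,1],[0,0,0,0,0,0,1],[0,0,0,0,0,0,1]]

```text
time_s: 35.75
ee_pos: [376.0, -212.1, 38.6]
ee_rot: [179.9, 0.1, 92.2]
force: [1.5, 0.9, 6.2]
gripper_width: 63.6
gripper_force: 35.0
```

send_rows:
  targets:
    - [[0,0,0,0,0,0.1,1],[0,0,0,0,0,0.2,1],[0,0,0,0,0,0.2,1],[0,0,0,0,0.05,0.2,1],[0,0,0,0,0.15,0.15,1],[0,0,0,0,0.22,0,1],[0,0,0,0,0.22,0,1],[0,0,0,0,0.22,0,1],[0,0,0,0,0.22,0,1],[0,0,0,0,0.22,0,1],[0,0,0,0,0.22,0,1],[0,0,0,0,0.22,0,1]]

```text
time_s: 36.95
ee_pos: [373.5, 137.8, 207.1]
ee_rot: [-179.9, 0.1, 92.2]
force: [1.8, -1.2, -2.0]
gripper_width: 63.9
gripper_force: 35.0
```

send_rows:
  targets:
    - [[0,0,0,0.15,0.15,0,1],[0,0,0,0.15,0.15,0,1],[0,0,0,0.15,0.15,0,1],[0,0,0,0.15,0.15,0,1],[0,0,0,0.15,0.15,0,1],[0,0,0,0.15,0.15,0,1],[0,0,0,0.13,0.1,0,1],[0,0,0,0,0,0,1],[0,0,0,0,0,0,1],[0,0,0,0,0,0,1]]

```text
time_s: 37.95
ee_pos: [579.7, 335.4, 207.0]
ee_rot: [-179.9, 0.1, 92.2]
force: [-0.4, 1.0, -3.1]
gripper_width: 63.4
gripper_force: 35.0
```

send_rows:
  targets:
    - [[0,0,0,0.021,0.06,0,1],[0,0,0,0.02,0.058,0,1],[0,0,0,0,0,-0.15,1],[0,0,0,0,0,-0.15,1],[0,0,0,0,0,-0.08,1],[0,0,0,0,0,0,1],[0,0,0,0,0,0,1]]

```text
time_s: 38.65
ee_pos: [589.5, 360.8, 132.4]
ee_rot: [179.9, -0.0, 92.2]
force: [-0.2, 0.2, -2.3]
gripper_width: 63.5
gripper_force: 35.0
```

send_rows:
  targets:
    - [[0,0,0,0,0,-0.05,1],[0,0,0,0,0,-0.035,1],[0,0,0,0,0,-0.02,1],[0,0,0,0,0,-0.01,1],[0,0,0,0,0,0,1],[0,0,0,0,0,0,1]]

```text
time_s: 39.25
ee_pos: [589.3, 360.1, 108.9]
ee_rot: [180.0, -0.0, 92.2]
force: [0.6, 0.4, -2.3]
gripper_width: 63.6
gripper_force: 35.0
```

Lower the last millimetre, release, rise and back off.

send_rows:
  targets:
    - [[0,0,0,0,0,-0.006,1],[0,0,0,0,0,0,1],[0,0,0,0,0,0,0.2],[0,0,0,0,0,0,-1],[0,0,0,0,0,0,-1],[0,0,0,0,0,0,-1],[0,0,0,0,0,0.1,-1],[0,0,0,0,0,0.2,-1],[0,0,0,0,0,0.2,-1],[0,0,0,-0.2,0,0,-1],[0,0,0,-0.2,0,0,-1],[0,0,0,-0.2,0,0,-1]]

```text
time_s: 40.45
ee_pos: [468.0, 359.9, 207.5]
ee_rot: [180.0, -0.0, 92.2]
force: [-0.8, -0.2, -0.6]
gripper_width: 91.4
gripper_force: 0.0
```

send_rows:
  targets:
    - [[0,0,0,-0.2,0,0,-1],[0,0,0,-0.2,0,0,-1],[0,0,0,0,0,0,-1]]

```text
time_s: 40.75
ee_pos: [384.7, 359.4, 207.7]
ee_rot: [-179.9, 0.0, 92.4]
force: [1.0, 0.2, 0.1]
gripper_width: 91.0
gripper_force: 0.0
```

Run:
```python
from h import *
L=[]
e=np.array([.9993,.0372]); n=np.array([-.0372,.9993])
for cn in ["top","scene"]:
    p,d=optics.grab_frame(cn); P,_=cloud(info(cn),d); L.append(p)
    for nm,x,y in [("B",587,358),("C",590,283),("t0",593,207),("A",596,131)]:
        q=P[(np.hypot(P[:,0]-x,P[:,1]-y)<38)&(abs(P[:,2]-144)<4)]; c=q[:,:2].mean(0)-[594.2,236.8]; print(cn,nm,len(q),q.mean(0).round(1),"shelf",(c@e).round(1),(c@n).round(1))
    for c in [(578,-124.5),(583,-255)]:
        q=P[(np.hypot(P[:,0]-c[0],P[:,1]-c[1])<50)&(P[:,2]>190)&(P[:,2]<225)]; print("rim",len(q),np.percentile(q,[2,50,98],axis=0).round(0).tolist())
cv2.imwrite("pics/fin.png",np.hstack([cv2.resize(L[0][100:300,190:510],(400,250)),cv2.resize(L[1][120:320,150:470],(400,250))])[:,:,::-1])
```

```text
top B 332 [587.5 358.4 144.3] shelf -2.1 121.8
top C 330 [588.8 281.1 144. ] shelf -3.8 44.5
top t0 314 [592.  208.  144.1] shelf -3.2 -28.7
top A 342 [594.6 131.7 144.1] shelf -3.5 -105.0
rim 179 [[539.0, -163.0, 191.0], [582.0, -121.0, 213.0], [615.0, -81.0, 221.0]]
rim 200 [[542.0, -293.0, 191.0], [579.0, -252.0, 213.0], [620.0, -212.0, 220.0]]
scene B 199 [588.9 356.7 142.8] shelf -0.8 120.0
scene C 211 [590.6 280.4 142.6] shelf -1.9 43.7
scene t0 265 [593.9 207.2 143.6] shelf -1.4 -29.5
scene A 299 [596.6 129.4 143.6] shelf -1.6 -107.4
rim 253 [[540.0, -168.0, 191.0], [564.0, -130.0, 204.0], [615.0, -88.0, 221.0]]
rim 219 [[544.0, -299.0, 191.0], [572.0, -266.0, 211.0], [619.0, -216.0, 221.0]]
```

View pics/fin.png

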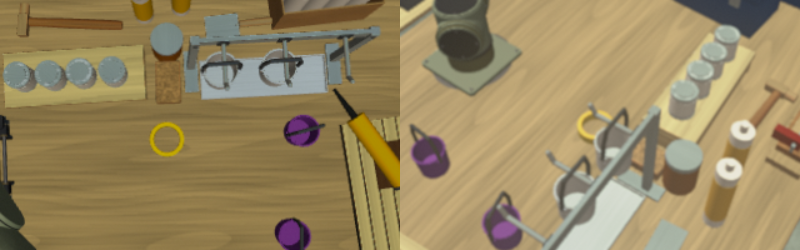

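Both silver pots hang on hooks. The four tins stand in a row with centres 73–77 mm apart, and nothing else has been moved. Handing in.

```bash
python3 -c "
from workcell import env
print(env.job_done())"
```

```text
the job is handed in; nothing more can be done
None
```

I handed the job in at about 41 s (no verdict came back): both varnish pots hang upright on the rack hooks, all four primer tins stand in one straight row on the shelf with centres 73–77 mm apart, and nothing else was moved.

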